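Make up a water kit and a surface kit for the microbiology bench

TASK

Make up the two sampling kits. Water kit, in the grey tray: the amber-agar dish, the blue-capped bottle and the yellow pocket pH meter; surface kit, in the blue tray: the pink-agar dish and the white-capped bottle. Set each thing down, not dropped, fully home in its own recess (dish in the round one, bottle standing in the square one, meter lying flat in the long one), keep dishes level and bottles upright all the way, and leave the green-agar dish and the red-capped bottle where they stand.

Things in the scene. Friction and masses are not known exactly. Their poses are not given: they have to be found in the camera images.
- tray_grey: Grey kit tray, 170 (x) x 250 (y) x 8 mm, flat on the bench, fixed, turned up to 10 degrees. Origin: centre of its underside, on the bench (z = 0). Three recesses with darker floors, all 4 mm deep (floor 4 mm above the bench): round, 80 mm across, centred at x +30, y -50 mm; square, 58 mm, at x +30, y +62 mm; long, 52 (x) x 172 (y) mm, at x -48, y 0 mm. Thin black slots at its ends are hand-holds.
- tray_blue: Blue kit tray, otherwise like the grey one: 170 (x) x 250 (y) x 8 mm, fixed, origin at the centre of its underside on the bench, turned up to 10 degrees; recesses 4 mm deep: round, 80 mm across, at x +30, y -50 mm; square, 58 mm, at x +30, y +62 mm; long, 52 x 172 mm, at x -48, y 0 mm (stays empty).
- dish_amber: Closed clear Petri dish with amber (orange-yellow) agar, a disc 60 mm in diameter and 15 mm high, about 30 g, lying flat. Origin: centre of its underside; z up; round, so yaw means nothing.
- dish_pink: Closed clear Petri dish with deep pink agar, 60 mm in diameter, 15 mm high, about 30 g, lying flat. Origin: centre of its underside; z up.
- dish_green: Closed clear Petri dish with green agar, 60 mm in diameter, 15 mm high. Not wanted: leave it where it lies. Origin: centre of its underside; z up.
- bottle_blue: Closed whitish plastic sample bottle with a blue screw cap and a blue stripe, standing: body 38 mm in diameter up to 50 mm, shoulder, cap 31 mm in diameter from 58 to 76 mm (the top). About 60 g. Origin: centre of its underside; z up.
- bottle_white: The same bottle (38 mm in diameter, 76 mm high, body straight up to 50 mm) with a white screw cap and white stripe, standing. About 60 g. Origin: centre of its underside; z up.
- bottle_red: The same bottle (38 mm in diameter, 76 mm high) with a red screw cap and red stripe, standing. Not wanted: leave it where it stands. Origin: centre of its underside; z up.
- meter: Yellow pocket pH meter lying flat, display up: a bar 32 mm wide (x), 150 mm long (y), 18 mm thick (z), black cap over its -y end (last 40 mm), grey display towards +y. About 80 g. Origin: centre of its underside; y along its length, z up. Its length points roughly left-right, turned by up to about 20 degrees. It may lie either way round in the long recess.
There are look-alikes about, which are no part of the job. What is shaped like the dish_amber but black is not meant.

How it is judged:
By the outcome, as a careful person would: the job done as asked, in the order asked, and still so for the second after the job is handed in, with the robot touching nothing.
It also fails if it takes over 120 s, if anything falls off the work surface, if the arm or the gripper's body presses on something with over 40 N, if the wrist force passes 120 N, or if a joint passes its speed limit or range.

ROBOT

A 6-joint arm with a two-finger parallel gripper is mounted at the origin on the work surface. World frame = base frame: x ahead of the robot, y to its left, z up, the work surface at z = 0. Lengths are in m, angles in rad, forces in N, time in s.
With the tool pointing down it reaches from about 0.35 to 0.875 m from the base axis. Payload 15.5 kg.
Tool frame: the origin (TCP) lies on the centre line of the jaws, within the pads' length; the fingertips stand 8 mm ahead of it and the grasp point (between the pads) lies 11 mm behind it (manip.finger_overhang is the distance from the TCP to the fingertips, in m); z points along the fingers, y is the line along which they close (so a half turn about z gives the same grasp; the last joint's range is limited). The gripper opens to 85 mm and grips with 20 to 120 N. Pads are 22 mm wide; open, the fingers measure 114 mm over their backs; the gripper's body (76 mm by 85 mm) begins 54 mm behind the grasp point. The pads swing forward as they close: fully open they stand 13 mm farther back than shut.
Start: joints at [-1.329, 0.494, 1.345, -0, 1.302, -0.096], TCP at [0.207, -0.59, 0.2] pointing down, gripper open.
Joint ranges: [-2.91, 2.91], [-0.82, 2.16], [0.22, 2.67], [-1.22, 4.37], [0.12, 2.79], [-3.08, 3.08]. Speed limits (rad/s): [1.89, 1.89, 2.57, 3.01, 3.01, 3.01].

INTERFACE

Orientations are given as a rotation vector (axis times angle).
In Python, from cell import manip gives the robot as it stands. The module is installed in compiled form; this text tells all that it offers.
- The arm moves only by the tool hand_motion, called after "Request:" as a command line: name --argument value ..., lists and objects as JSON in quotes. Schema: {"type":"object","properties":{"steps":{"type":"array","items":{"type":"number"},"minItems":5,"maxItems":100},"only":{"type":"string"},"quiet":{"type":"boolean"},"lines":{"type":"string"}},"required":["steps"],"additionalProperties":false}. steps is one flat list of numbers that holds 1 to 20 rows one after another, with no inner brackets; each row has 5 numbers: dx, dy, dz in fractions of the full range, 1 being 1 m, then a turn about the tool's z in parts of the range, where 1.0 means 4 rad, then the opening from 0.0 (shut) to 1.0 (fully open); each row shifts and turns the commanded pose from where the row before left it, along the tool's axes as they then stand; what a row does not reach is not made up. A row lasts 1/12 s, in which the tool goes at most 0.0417 m and 0.125 rad, less where a joint would pass 70% of its speed; a pose out of reach is approached as far as the arm can. The fingers move at their own pace and stop on an object; the grip force is fixed at half the most. Time passes only in rows, so rows that do not move let the fingers close. The tool returns the time, the measured TCP pose, the force, the opening and the grip force at its end. only (a regular expression) keeps the lines of the reply that match it, lines (a string "A,B") keeps lines A to B, and quiet returns only ok. No shift or turn number may pass 1 either way. Input that does not fit is refused with a message, and nothing moves.
- manip.sense(): the state, without advancing time (a new reading comes with each control period).
- manip.snapshot(name): name is "side" or "top"; returns a dict with "pixels" (384x512x3 uint8, red, green, blue), "z_map" (384x512 float32, m along the optical axis (not along the pixel's ray), 0 where there is no reading), "fx", "fy", "cx", "cy" (pixels), "rvec" (rotation vector, rad) and "tvec" (3), from world to camera coordinates, as OpenCV has them. Camera axes: x right, y down, z forward; pixel columns grow to the right and rows downward; lengths in m; the calibration is good to about 2 mm. A picture is of the moment at which its call begins.
- manip.job_done(): hands the job in; it is judged then, once.
Trained networks look in a picture, given as the dict that the camera call returned (one of the last four; its "shot" number tells which), for a name from the list of things; names that differ only in an ending like _2 or _b are one class to them, and where a whole thing is asked for, a point or a joint stands for the part that bears it (a point fixed in the world has none). Each returns a list of dicts, best first, with "conf" (0 to 1); they miss things now and then, are a little off and sometimes report something else, mostly with a low value. They report only what shows in the picture. A call takes as long as a camera call. They do not tell look-alikes from the thing itself.
- manip.find_in(picture, thing): "location" ([x, y, z] in m, in world coordinates, good to about 4 mm: the middle of the surface that is visible of it).
The state is a dict: "t": time; "joints": joint angles; "joint_vel": joint speeds; "joint_torque": joint torques, N m; "eef_pos": TCP position; "tcp_rot": TCP orientation; "force": force on the tool from outside, world axes, zero at the start; "ft_torque": the same for the moment, N m; "finger_gap": opening from 0.0 (shut) to 1.0 (fully open); "finger_force": force on a finger pad.
Only numpy, scipy, OpenCV 4.12 (cv2) and the standard library are available. Lean on these libraries where they do the work, as an engineer would, in place of code of your own. Each camera call takes 0.05 s, during which the arm holds its last target. There are 200 camera calls.

## Working session

There is one attempt and no reset: what is moved stays moved. The work goes in short steps, Python scripts to look and compute and a tool call to move; the robot and the scene stay as the last step left them, time stands still between calls to the robot, and variables do not carry over. Pictures are saved under pics/ and viewed, at most 14 in all, crops included, and the job is handed in when it is done.

```bash
mkdir -p pics
```

Create h.py:
```python
import numpy as np, cv2
from cell import manip
def snap(n):
    return manip.snapshot(n)
def save(p,name,crop=None,s=1):
    im=p["pixels"][:,:,::-1]
    if crop: im=im[crop[1]:crop[3],crop[0]:crop[2]]
    if s!=1: im=cv2.resize(im,None,fx=s,fy=s,interpolation=cv2.INTER_CUBIC)
    cv2.imwrite("pics/"+name,im)
def world(p):
    z=p["z_map"].astype(float); v,u=np.mgrid[:z.shape[0],:z.shape[1]]
    c=np.stack([(u-p["cx"])/p["fx"]*z,(v-p["cy"])/p["fy"]*z,z],-1)
    R=cv2.Rodrigues(np.array(p["rvec"],float))[0]
    w=(c-np.array(p["tvec"]).ravel())@R
    w[z==0]=np.nan
    return w
def proj(p,pts):
    K=np.array([[p["fx"],0,p["cx"]],[0,p["fy"],p["cy"]],[0,0,1.]])
    return cv2.projectPoints(np.array(pts,float).reshape(-1,1,3),np.array(p["rvec"],float),np.array(p["tvec"],float),K,None)[0].reshape(-1,2)
```

Run:
```python
from h import *
for n in("top","side"):
    p=snap(n); save(p,n+"0.png",s=1.5)
    print(n,p["fx"],np.round(p["rvec"],3).ravel(),np.round(p["tvec"],3).ravel())
    for t in "tray_grey tray_blue dish_amber dish_pink dish_green bottle_blue bottle_white bottle_red meter".split():
        print(t,[(np.round(d["location"],3).tolist(),round(d["conf"],2),proj(p,d["location"]).round().tolist()[0]) for d in manip.find_in(p,t)[:4]])
s=manip.sense();print(s["eef_pos"],s["tcp_rot"],s["t"],s["force"],manip.finger_overhang)
```

```text
top 393.21913229561505 [ 2.133 -2.159  0.176] [0.014 0.556 0.928]
tray_grey [([0.437, 0.294, 0.007], 0.58, [143.0, 242.0])]
tray_blue [([0.415, -0.294, 0.009], 0.73, [378.0, 248.0]), ([0.658, -0.006, 0.011], 0.67, [262.0, 155.0])]
dish_amber [([0.716, -0.221, 0.016], 0.92, [344.0, 132.0]), ([0.728, -0.126, 0.016], 0.66, [307.0, 128.0]), ([0.636, -0.147, 0.019], 0.61, [317.0, 162.0])]
dish_pink [([0.657, -0.007, 0.009], 0.94, [262.0, 156.0])]
dish_green [([0.615, 0.152, 0.015], 0.95, [200.0, 172.0])]
bottle_blue [([0.629, 0.291, 0.063], 0.64, [140.0, 162.0]), ([0.442, 0.024, 0.012], 0.28, [251.0, 239.0])]
bottle_white [([0.623, -0.274, 0.059], 0.86, [371.0, 163.0])]
bottle_red [([0.546, 0.022, 0.078], 0.54, [251.0, 194.0])]
meter [([0.443, 0.022, 0.017], 0.59, [252.0, 238.0])]
side 499.3062766892647 [ 2.099 -0.205  0.097] [-0.567  0.09   1.025]
tray_grey [([0.44, 0.278, 0.007], 0.61, [183.0, 153.0]), ([0.434, -0.0, 0.022], 0.41, [189.0, 203.0])]
tray_blue [([0.412, -0.321, 0.011], 0.7, [190.0, 313.0]), ([0.434, 0.003, 0.021], 0.64, [188.0, 203.0])]
dish_amber [([0.633, -0.157, 0.019], 0.71, [296.0, 235.0]), ([0.71, -0.225, 0.019], 0.69, [346.0, 251.0]), ([0.723, -0.136, 0.012], 0.58, [337.0, 226.0])]
dish_pink [([0.654, -0.019, 0.016], 0.79, [290.0, 199.0])]
dish_green [([0.612, 0.142, 0.016], 0.57, [257.0, 168.0])]
bottle_blue [([0.636, 0.277, 0.043], 0.95, [256.0, 134.0])]
bottle_white [([0.624, -0.297, 0.045], 0.73, [313.0, 270.0])]
bottle_red [([0.546, 0.012, 0.046], 0.89, [238.0, 186.0])]
meter [([0.431, 0.001, 0.021], 0.7, [187.0, 203.0])]
[ 0.2071521  -0.58968607  0.1997985 ] [3.09682353e+00 5.28189315e-01 1.31168552e-05] 1.0 [ 0.13591199  0.60152904 -0.27424575] 0.008
```

View pics/top0.png

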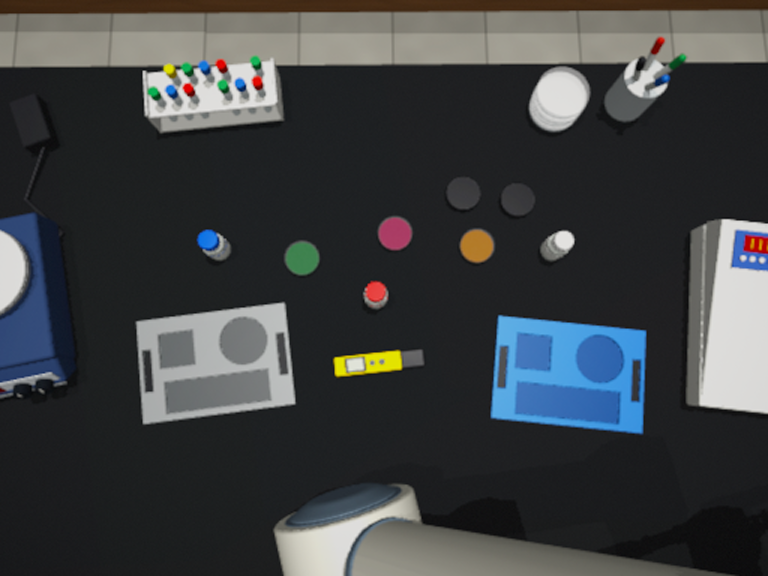

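View pics/side0.png

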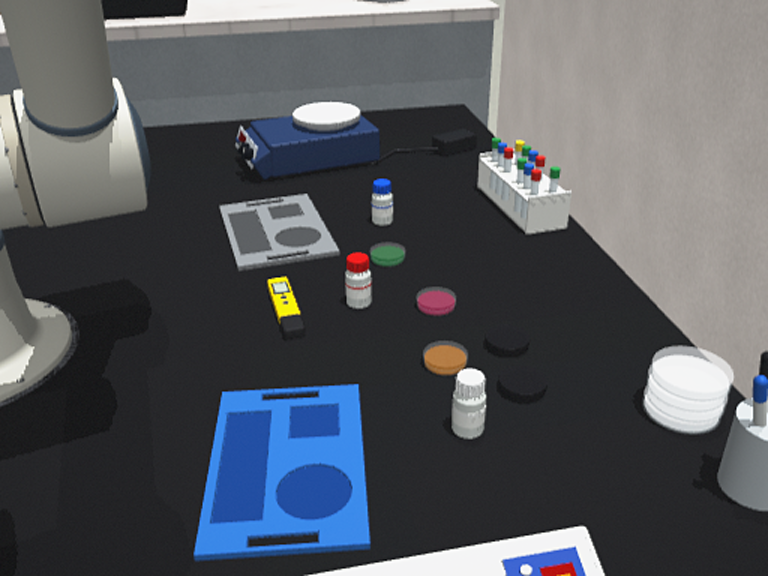

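The top view shows the amber dish at (318,163), the pink dish at (263,155) and the green dish at (201,172). The two black dishes beside the amber are look-alikes. The blue-capped bottle is at (140,161), the white at (374,162), the red at (251,195) and the meter at (252,241). The trays are grey on the left and blue on the right, with their +x sides up. Next I'll take precise measurements.

Create m.py:
```python
from h import *
def plane(p,uv,z):
    R=cv2.Rodrigues(np.array(p["rvec"],float))[0]; t=np.array(p["tvec"],float).ravel()
    uv=np.array(uv,float).reshape(-1,2)
    d=np.c_[(uv[:,0]-p["cx"])/p["fx"],(uv[:,1]-p["cy"])/p["fy"],np.ones(len(uv))]@R
    o=-R.T@t
    return o+d*((z-o[2])/d[:,2])[:,None]
def big(mask,near=None):
    n,l,s,c=cv2.connectedComponentsWithStats(mask.astype(np.uint8))
    if n<2: return None
    k=1+(np.argmax(s[1:,4]) if near is None else np.argmin(np.linalg.norm(c[1:]-near,axis=1)+1000*(s[1:,4]<15)))
    return l==k
```

Run:
```python
from m import *
T=dict(amber=(.636,-.147),pink=(.657,-.01),green=(.615,.15),blue=(.632,.285),white=(.624,-.285),red=(.546,.02),meter=(.437,.012),grey=(.437,.29),blut=(.415,-.3))
for n in("top","side"):
    p=snap(n);w=world(p);hsv=cv2.cvtColor(p["pixels"],cv2.COLOR_RGB2HSV)
    H,S,V=[hsv[...,i].astype(int) for i in range(3)]
    R=dict(amber=(H>8)&(H<25)&(S>120)&(V>70),pink=((H>160)|(H<3))&(S>80)&(V>60),green=(H>50)&(H<85)&(S>80)&(V>50))
    for k in T:
        near=np.hypot(w[...,0]-T[k][0],w[...,1]-T[k][1])
        if k in R:
            m=big(R[k]&(near<.05)); q=w[m]
            c,ax,an=cv2.fitEllipse(cv2.findContours(m.astype(np.uint8),0,cv2.CHAIN_APPROX_NONE)[0][0])
            print(n,k,m.sum(),"z",np.nanpercentile(q[:,2],[5,50,95]).round(4),"ext",np.ptp(plane(p,np.argwhere(m)[:,::-1],.012),axis=0).round(4)[:2],"c12",plane(p,c,.012).round(4)[0])
        elif k in("blue","white","red"):
            m=big((near<.06)&(w[...,2]>.069)); q=w[m]
            uv=np.argwhere(m)[:,::-1]
            print(n,k,m.sum(),"z",np.nanpercentile(q[:,2],[5,50,95]).round(4),"mean",q.mean(0).round(4),"mid",((q.max(0)+q.min(0))/2).round(4))
        else:
            lo=.012 if k=="meter" else .0055
            m=big((near<(.12 if k=="meter" else .22))&(w[...,2]>lo)&(w[...,2]<.03)&((S>100)|(V>20) if k=="meter" else V>60))
            if k=="grey": m=big((near<.2)&(S<40)&(V>70)&(w[...,2]<.03)) 
            if k=="blut": m=big((near<.2)&(H>95)&(H<125)&(S>100)&(w[...,2]<.03))
            zt=.018 if k=="meter" else .008
            cn=max(cv2.findContours(m.astype(np.uint8),0,cv2.CHAIN_APPROX_NONE)[0],key=len).reshape(-1,2)
            P=plane(p,cn,zt)[:,:2]
            r=cv2.minAreaRect((P*1000).astype(np.float32))
            print(n,k,m.sum(),"z",np.nanpercentile(w[m][:,2],[5,50,95]).round(4),np.round(r[0],1),np.round(r[1],1),round(r[2],2))
```

```text
top amber 365 z [0.0113 0.0144 0.0173] ext [0.0555 0.0544] c12 [ 0.6324 -0.1492  0.012 ]
top pink 389 z [0.0089 0.0145 0.0177] ext [0.0559 0.057 ] c12 [ 0.6557 -0.0093  0.012 ]
top green 369 z [0.0114 0.0148 0.0178] ext [0.0525 0.0539] c12 [0.6142 0.1491 0.012 ]
top blue 143 z [0.0721 0.0758 0.0785] mean [0.6344 0.2936 0.0756] mid [0.6348 0.2945 0.0746]
top white 138 z [0.0724 0.0754 0.0786] mean [ 0.6269 -0.2791  0.0755] mid [ 0.6277 -0.2794  0.075 ]
top red 139 z [0.0711 0.0758 0.0784] mean [0.5467 0.0257 0.0755] mid [0.5474 0.0256 0.0743]
top meter 752 z [0.0149 0.018  0.0212] [437.7  20.8] [ 31.6 148.7] 5.59
top grey 6926 z [0.0017 0.0064 0.0105] [440.2 294. ] [173.3 253.2] 6.68
top blut 6876 z [0.0009 0.006  0.0101] [ 413.6 -297.4] [255.  174.4] 83.42
side amber 437 z [0.0024 0.014  0.016 ] ext [0.0545 0.0639] c12 [ 0.6314 -0.163   0.012 ]
side pink 336 z [0.0017 0.0137 0.016 ] ext [0.0556 0.0673] c12 [ 0.6548 -0.0244  0.012 ]
side green 241 z [0.0011 0.0138 0.0161] ext [0.054  0.0681] c12 [0.6132 0.1332 0.012 ]
side blue 68 z [0.0709 0.0748 0.0772] mean [0.6343 0.2884 0.0744] mid [0.6345 0.2912 0.0739]
side white 216 z [0.07   0.075  0.0768] mean [ 0.6265 -0.2853  0.0744] mid [ 0.6266 -0.2837  0.0736]
side red 113 z [0.0699 0.0749 0.077 ] mean [0.5472 0.0195 0.0743] mid [0.5479 0.0226 0.0739]
side meter 531 z [0.0143 0.0173 0.0194] [437.1  12.1] [ 32.  155.5] 5.51
side grey 2847 z [0.0015 0.0059 0.0091] [441.6 284.6] [172.1 268.8] 6.67
side blut 11518 z [0.0019 0.0061 0.0088] [ 414.2 -302.7] [259.8 171.7] 83.48
```

Both cameras agree with the given sizes. I'm using the top view, since the side view is biased in y because it sees the objects' flanks. I start with the amber dish: turn to zero yaw, then move over it.

Careful with the scale: turns go in shares of 4 rad. That gives: 0.1127 rad / 4 = 0.0282.

Request:
hand_motion --steps '[0,0,0,0.0282,1,0,0,0,0.0282,1,0,0,0,0.0282,1,0.025,-0.026,0,0,1,0.025,-0.026,0,0,1,0.025,-0.026,0,0,1,0.025,-0.026,0,0,1,0.025,-0.026,0,0,1,0.025,-0.026,0,0,1,0.025,-0.026,0,0,1,0.025,-0.026,0,0,1,0.025,-0.026,0,0,1,0.025,-0.026,0,0,1,0.025,-0.026,0,0,1,0.025,-0.026,0,0,1,0.025,-0.026,0,0,1,0.025,-0.026,0,0,1,0.025,-0.026,0,0,1,0.025,-0.026,0,0,1,0.025,-0.025,0,0,1]'

```text
t: 2.77
eef_pos: [0.6333, -0.1471, 0.1998]
tcp_rot: [-3.142, 0.0, -0.0]
force: [0.9, -0.7, -0.9]
finger_gap: 0.999
finger_force: 0.0
```

```bash
python3 -c "
from cell import manip
s=manip.sense();print(s['eef_pos'],s['tcp_rot'],s['joints'],s['force'])"
```

```text
[ 0.63333989 -0.14705445  0.19983944] [-3.14157786e+00  6.62606951e-05 -1.64695232e-04] [-3.19967541e-01  5.29646367e-01  1.27853686e+00  4.83766266e-05
  1.33331455e+00  1.25085959e+00] [ 0.85708786 -0.70850854 -0.93499094]
```

Request:
hand_motion --steps '[-0.001,0.002,0.036,0,1,0,0,0.036,0,1,0,0,0.036,0,1,0,0,0.036,0,1,0,0,0.02,0,1,0,0,0.015,0,1,0,0,0.01,0,1,0,0,0,0,1,0,0,0,0,0.6,0,0,0,0,0.6,0,0,0,0,0,0,0,0,0,0,0,0,0,0,0,0,0,0,0,0,0,0,0,0,0,0,0,0,0,0]'

```text
t: 4.1
eef_pos: [0.6313, -0.1508, 0.0109]
tcp_rot: [3.142, -0.0, 0.0]
force: [0.5, 0.5, -0.9]
finger_gap: -0.003
finger_force: 0.0
```

Run:
```python
from m import *
p=snap("side"); save(p,"s1.png",(200,140,400,300),3.5)
```

```text
(no output)
```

View pics/s1.png

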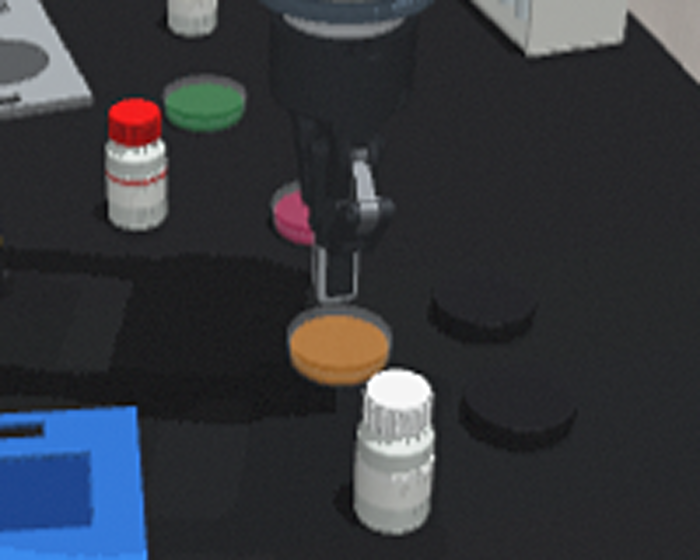

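The fingers shut without the dish, which now stands just in front of them. I'll check where the dish and the tips are.

Run:
```python
from m import *
for n in("top","side"):
    p=snap(n);w=world(p);hsv=cv2.cvtColor(p["pixels"],cv2.COLOR_RGB2HSV)
    H,S,V=[hsv[...,i].astype(int) for i in range(3)]
    near=np.hypot(w[...,0]-.632,w[...,1]+.155)
    m=big((H>8)&(H<25)&(S>120)&(V>70)&(near<.1)); uv=np.argwhere(m)[:,::-1]
    print(n,m.sum(),uv.min(0),uv.max(0),"world bbox mid",plane(p,(uv.min(0)+uv.max(0))/2,.012).round(4))
    print("tip proj",proj(p,[[.6313,-.1508,.003],[.6313,-.1508,.011],[.6313,-.1508,.03]]).round(1).tolist(), "dish proj z0,z15",proj(p,[[.632,-.149,0],[.632,-.149,.015]]).round(1).tolist())
    if n=="side":
        print(manip.find_in(p,"dish_amber"))
        for v in range(205,256,3): print(v,w[v,296].round(3),p["pixels"][v,296])
    else: save(p,"t1.png",(220,90,420,240),3.5)
```

```text
Traceback (most recent call last):
AttributeError: 'NoneType' object has no attribute 'sum'
```

Top view is fully occluded by the gripper; use side only.

Run:
```python
from m import *
p=snap("side");w=world(p);hsv=cv2.cvtColor(p["pixels"],cv2.COLOR_RGB2HSV)
H,S,V=[hsv[...,i].astype(int) for i in range(3)]
near=np.hypot(w[...,0]-.632,w[...,1]+.155)
m=big((H>8)&(H<25)&(S>120)&(V>70)&(near<.1)); uv=np.argwhere(m)[:,::-1]
print(m.sum(),uv.min(0),uv.max(0))
print("tip proj",proj(p,[[.6313,-.1508,.003],[.6313,-.1508,.011],[.6313,-.1508,.03]]).round(1).tolist(), "dish proj z0,z15",proj(p,[[.632,-.149,0],[.632,-.149,.015]]).round(1).tolist())
for v in range(205,256,3): print(v,w[v,296].round(3),p["pixels"][v,296])
```

```text
436 [283 230] [310 249]
tip proj [[294.5, 239.7], [294.6, 236.4], [294.9, 228.5]] dish proj z0,z15 [[294.6, 240.3], [294.8, 234.2]]
205 [ 0.619 -0.195  0.114] [30 31 34]
208 [ 0.619 -0.197  0.108] [31 32 34]
211 [ 0.622 -0.185  0.094] [32 31 34]
214 [ 0.63  -0.161  0.071] [33 35 38]
217 [ 0.629 -0.164  0.066] [36 38 41]
220 [ 0.629 -0.163  0.058] [37 39 42]
223 [ 0.629 -0.164  0.052] [30 32 35]
226 [ 0.648 -0.101  0.   ] [81 85 88]
229 [ 0.639 -0.131  0.014] [82 87 92]
232 [ 0.636 -0.144  0.016] [178 123  68]
235 [ 0.634 -0.151  0.015] [178 123  68]
238 [ 0.631 -0.162  0.015] [178 124  70]
241 [ 0.629 -0.17   0.014] [179 124  69]
244 [ 0.627 -0.178  0.013] [170 116  62]
247 [ 0.626 -0.182  0.009] [155 112  66]
250 [ 0.627 -0.178 -0.002] [53 51 48]
253 [ 0.624 -0.189 -0.   ] [34 35 39]
```

Run:
```python
from m import *
p=snap("side");w=world(p)
im=(255*(p["pixels"]/255.)**.45).astype(np.uint8)[150:262,250:362,::-1]
cv2.imwrite("pics/s2.png",cv2.resize(im,None,fx=5,fy=5,interpolation=cv2.INTER_NEAREST))
for v in range(190,232,3): print(v,[tuple((w[v,u]*1000).round().astype(int).tolist()) if np.isfinite(w[v,u,0]) else None for u in (284,290,294,298,302,306)])
s=manip.sense();print(s["joints"],s["eef_pos"],s["force"],s["finger_gap"])
```

```text
190 [(659, 50, -1), (614, -170, 131), (620, -175, 133), (624, -189, 141), (629, -195, 143), (640, -186, 137)]
193 [(649, 9, 15), (616, -164, 121), (620, -176, 127), (625, -186, 133), (628, -199, 140), (635, -200, 139)]
196 [(645, -4, 15), (614, -170, 118), (623, -165, 114), (628, -174, 119), (627, -206, 138), (634, -204, 136)]
199 [(643, -13, 14), (616, -164, 108), (624, -165, 108), (619, -207, 134), (626, -210, 134), (632, -213, 136)]
202 [(640, -26, 14), (619, -155, 96), (623, -167, 102), (619, -208, 128), (625, -211, 129), (632, -214, 129)]
205 [(638, -35, 12), (618, -157, 90), (619, -184, 106), (620, -206, 120), (628, -204, 118), (636, -202, 116)]
208 [(640, -29, 0), (618, -160, 85), (619, -183, 100), (623, -194, 106), (631, -194, 105), (639, -194, 104)]
211 [(637, -40, 0), (620, -153, 74), (619, -186, 95), (627, -183, 92), (635, -182, 90), (642, -183, 90)]
214 [(633, -55, 2), (621, -150, 65), (625, -162, 72), (633, -162, 71), (671, -62, 1), (681, -60, -1)]
217 [(631, -62, -1), (620, -155, 62), (624, -166, 68), (633, -164, 65), (669, -70, -1), (677, -73, 0)]
220 [(628, -75, 1), (619, -156, 55), (625, -164, 60), (633, -165, 60), (666, -83, 0), (674, -83, 0)]
223 [(627, -82, -2), (620, -155, 48), (625, -164, 53), (633, -165, 52), (663, -92, -1), (672, -93, -1)]
226 [(624, -93, -2), (635, -100, 1), (644, -99, -1), (651, -103, 1), (660, -104, 0), (667, -108, 2)]
229 [(620, -107, 1), (628, -128, 14), (635, -131, 14), (643, -133, 15), (651, -135, 15), (658, -137, 16)]
[-3.26451730e-01  7.40112136e-01  1.45232451e+00  5.11693410e-05
  9.49192013e-01  1.24463170e+00] [ 0.63126324 -0.15078438  0.01076634] [-0.4995074   0.02383947  0.74421342] 0.005660202149146393
```

View pics/s2.png

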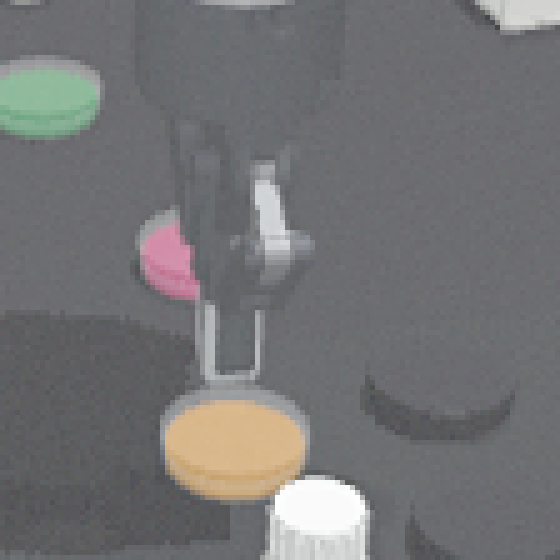

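The side depth shows the tips at z≈0.048, while the reported TCP implies about 0.003. I'll raise the arm and compare again at another height.

Request:
hand_motion --steps '[0,0,-0.03,0,0,0,0,-0.03,0,0,0,0,-0.03,0,0,0,0,-0.01,0,0,0,0,0,0,0,0,0,0,0,0]'

```text
t: 4.8
eef_pos: [0.6313, -0.1508, 0.1108]
tcp_rot: [3.141, -0.0, 0.001]
force: [-0.5, -0.2, -1.4]
finger_gap: 0.002
finger_force: 0.0
```

```bash
python3 - <<'E'
from m import *
s=manip.sense();print(s["eef_pos"],s["tcp_rot"])
p=snap("side");w=world(p)
x,y=s["eef_pos"][:2]
n=(np.hypot(w[...,0]-x,w[...,1]-y)<.06)&(w[...,2]>.03)&(np.arange(512)[None]<320)&(np.arange(384)[:,None]<232)
q=w[n]; print(np.sort(q[:,2])[:40:4].round(3)); 
for lo in np.arange(.03,.3,.02):
    k=q[(q[:,2]>lo)&(q[:,2]<lo+.02)]
    if len(k): print(round(lo,3),len(k),k.min(0).round(3),k.max(0).round(3))
p=snap("top");w=world(p); n=(np.hypot(w[...,0]-x,w[...,1]-y)<.15)
print(proj(p,[[x,y,.1],[x,y,.15]]).round(0))
for t in("side","top"):
    p=snap(t); print(t,[(np.round(d["location"],3).tolist(),round(d["conf"],2)) for d in manip.find_in(p,"dish_amber")])
E
```

```text
[ 0.63132656 -0.15080219  0.11080911] [ 3.14140890e+00 -4.21100757e-04  9.74349492e-04]
[0.141 0.143 0.144 0.144 0.145 0.146 0.148 0.148 0.149 0.15 ]
0.13 37 [ 0.62  -0.164  0.141] [ 0.642 -0.144  0.15 ]
0.15 130 [ 0.619 -0.167  0.15 ] [ 0.642 -0.144  0.17 ]
0.17 89 [ 0.617 -0.182  0.17 ] [ 0.643 -0.123  0.19 ]
0.19 173 [ 0.614 -0.199  0.19 ] [ 0.643 -0.108  0.21 ]
0.21 248 [ 0.613 -0.21   0.21 ] [ 0.648 -0.095  0.23 ]
0.23 352 [ 0.611 -0.211  0.23 ] [ 0.651 -0.094  0.25 ]
0.25 196 [ 0.605 -0.194  0.25 ] [ 0.643 -0.141  0.27 ]
0.27 459 [ 0.593 -0.192  0.27 ] [ 0.66  -0.145  0.29 ]
0.29 530 [ 0.593 -0.191  0.29 ] [ 0.659 -0.144  0.31 ]
[[324. 156.]
 [328. 151.]]
side [([0.633, -0.157, 0.018], 0.88), ([0.724, -0.138, 0.014], 0.82), ([0.714, -0.23, 0.016], 0.59)]
top [([0.64, 0.289, 0.071], 0.69)]
```

The offset is constant: the real fingertips sit about 40 mm higher than the reported TCP implies, so shut tips ≈ reported z + 0.032. I'll work with that, descend in steps and watch the force.

Request:
hand_motion --steps '[0,-0.001,0,0,1,0,0,0,0,1,0,0,0,0,1,0,0,0,0,1,0,0,0,0,1,0,0,0,0,1,0,0,0.03,0,1,0,0,0.03,0,1,0,0,0.03,0,1,0,0,0.02,0,1,0,0,0.01,0,1,0,0,0.01,0,1,0,0,0.01,0,1,0,0,0,0,1,0,0,0,0,1]'

```text
t: 6.35
eef_pos: [0.6315, -0.1499, -0.0289]
tcp_rot: [3.141, -0.0, 0.001]
force: [0.6, -0.4, 0.7]
finger_gap: 0.999
finger_force: 0.0
```

```bash
python3 - <<'E'
from m import *
s=manip.sense();print(s["eef_pos"])
p=snap("side"); 
im=(255*(p["pixels"]/255.)**.5).astype(np.uint8)[180:280,240:360,::-1]
cv2.imwrite("pics/s3.png",cv2.resize(im,None,fx=5,fy=5,interpolation=cv2.INTER_NEAREST))
E
```

```text
[ 0.63152275 -0.14988791 -0.0288677 ]
```

View pics/s3.png

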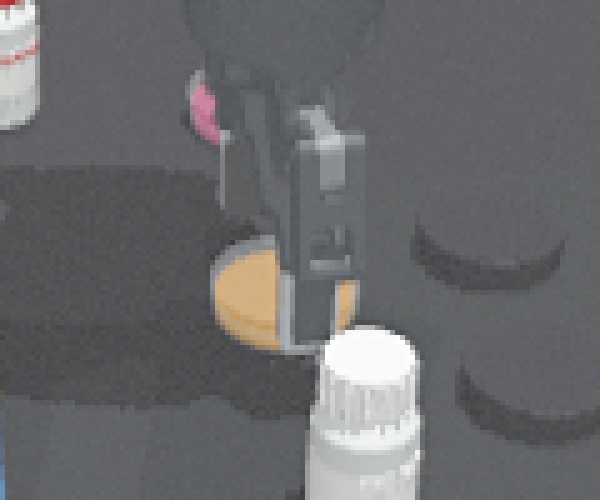

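Now the fingers straddle the dish, with the open tips at about z = 0.016 as modelled. Closing.

Request:
hand_motion --steps '[0,0,0,0,0.8,0,0,0,0,0.8,0,0,0,0,0,0,0,0,0,0,0,0,0,0,0,0,0,0,0,0,0,0,0,0,0,0,0,0,0,0]'

```text
t: 7.07
eef_pos: [0.6317, -0.1499, -0.0281]
tcp_rot: [3.141, -0.0, 0.002]
force: [-2.6, 1.0, 12.3]
finger_gap: 0.672
finger_force: 61.3
```

```bash
python3 - <<'E'
from m import *
s=manip.sense();print(s["eef_pos"])
p=snap("side"); 
im=(255*(p["pixels"]/255.)**.5).astype(np.uint8)[200:270,260:350,::-1]
cv2.imwrite("pics/s4.png",cv2.resize(im,None,fx=6,fy=6,interpolation=cv2.INTER_NEAREST))
E
```

```text
[ 0.63171966 -0.14990705 -0.02809886]
```

View pics/s4.png

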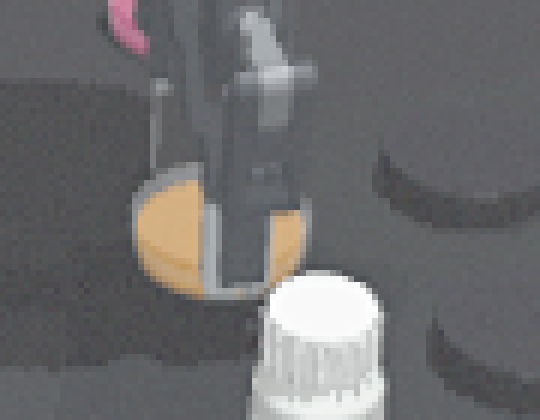

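Gripped (61 N, gap ≈57 mm). Lifting and carrying to above the grey round recess at (0.476, 0.248).

Request:
hand_motion --steps '[0,0,-0.01,0,0,0,0,-0.03,0,0,0,0,-0.03,0,0,0,0,-0.03,0,0,0,0,-0.03,0,0,-0.006,-0.015,0,0,0,-0.012,-0.031,0,0,0,-0.012,-0.031,0,0,0,-0.012,-0.031,0,0,0,-0.012,-0.031,0,0,0,-0.012,-0.031,0,0,0,-0.012,-0.031,0,0,0,-0.012,-0.031,0,0,0,-0.012,-0.031,0,0,0,-0.012,-0.031,0,0,0,-0.012,-0.031,0,0,0,-0.012,-0.031,0,0,0,-0.012,-0.031,0,0,0,-0.006,-0.011,0,0,0,0,0,0,0,0]'

```text
t: 8.78
eef_pos: [0.474, 0.2505, 0.1012]
tcp_rot: [-3.141, -0.004, -0.0]
force: [-0.2, -1.0, -0.6]
finger_gap: 0.67
finger_force: 64.0
```

```bash
python3 - <<'E'
from m import *
s=manip.sense();print(s["eef_pos"])
p=snap("side"); save(p,"s5.png",(100,40,340,220),3)
E
```

```text
[0.4740097  0.2505063  0.10123615]
```

View pics/s5.png

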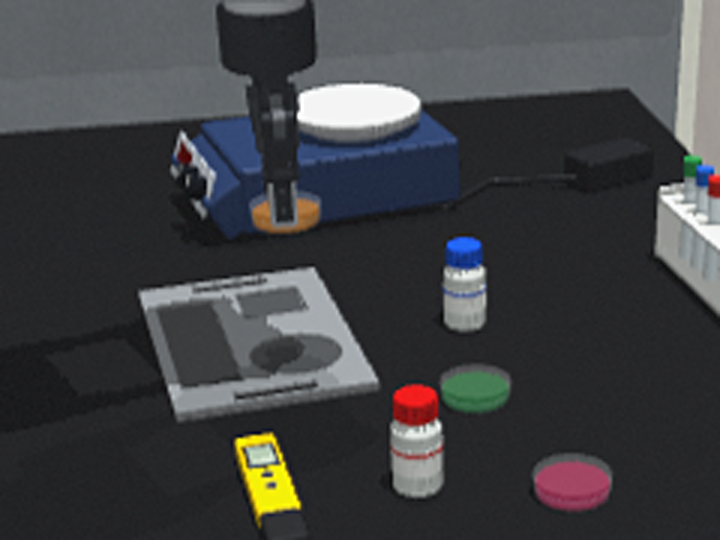

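The dish is held level over the tray, at crop (285,212). Lowering.

Request:
hand_motion --steps '[0.002,0.003,0.03,0,0,0,0,0.03,0,0,0,0,0.03,0,0,0,0,0.02,0,0,0,0,0.01,0,0,0,0,0.003,0,0,0,0,0.001,0,0,0,0,0,0,0,0,0,0,0,0]'

```text
t: 9.58
eef_pos: [0.4782, 0.2454, -0.022]
tcp_rot: [-3.141, 0.001, -0.003]
force: [0.2, 0.5, -0.6]
finger_gap: 0.667
finger_force: 64.0
```

Request:
hand_motion --steps '[0,0,0.001,0,0,0,0,0,0,0]'

```text
t: 9.75
eef_pos: [0.4778, 0.2454, -0.0235]
tcp_rot: [-3.141, 0.0, -0.002]
force: [-1.0, -0.1, -0.4]
finger_gap: 0.667
finger_force: 64.0
```

Request:
hand_motion --steps '[0,0,0.001,0,0,0,0,0,0,0]'

```text
t: 9.92
eef_pos: [0.4778, 0.2454, -0.0241]
tcp_rot: [-3.141, 0.0, -0.002]
force: [-3.6, -1.2, 18.7]
finger_gap: 0.671
finger_force: 66.2
```

Contact at the expected height (4 mm above bench level). Release, rise, and go to the blue bottle.

Request:
hand_motion --steps '[0,0,0,0,0.75,0,0,0,0,0.8,0,0,0,0,0.9,0,0,0,0,0.9,0,0,-0.005,0,0.9,0,0,-0.02,0,0.9,0,0,-0.03,0,0.9,0,0,-0.035,0,0.9,0,0,-0.035,0,1,0.025,-0.008,0,0,1,0.03,-0.009,0,0,1,0.03,-0.009,0,0,1,0.03,-0.009,0,0,1,0.03,-0.009,0,0,1,0.012,-0.004,0,0,1,0,0,0,0,1]'

```text
t: 11.25
eef_pos: [0.637, 0.2938, 0.0997]
tcp_rot: [-3.141, 0.001, -0.002]
force: [-0.1, -0.3, -0.3]
finger_gap: 0.997
finger_force: 0.0
```

Run:
```python
from m import *
s=manip.sense();print(s["eef_pos"])
p=snap("top");w=world(p)
hsv=cv2.cvtColor(p["pixels"],cv2.COLOR_RGB2HSV);H,S,V=[hsv[...,i].astype(int) for i in range(3)]
m=big((H>8)&(H<25)&(S>120)&(V>70)&(np.hypot(w[...,0]-.476,w[...,1]-.248)<.07))
if m is not None: print(m.sum(),np.nanmedian(w[m],0).round(4),np.nanpercentile(w[m][:,2],[5,95]).round(4))
p=snap("side");w=world(p)
hsv=cv2.cvtColor(p["pixels"],cv2.COLOR_RGB2HSV);H,S,V=[hsv[...,i].astype(int) for i in range(3)]
m=big((H>8)&(H<25)&(S>120)&(V>70)&(np.hypot(w[...,0]-.476,w[...,1]-.248)<.07))
print(m.sum(),np.nanmedian(w[m],0).round(4))
m=big((w[...,2]>.069)&(np.hypot(w[...,0]-.632,w[...,1]-.29)<.03)); print(np.nanmean(w[m],0) if m is not None else 0)
```

```text
[0.6369694  0.29377122 0.09968637]
376 [0.4792 0.2432 0.0191] [0.0166 0.0221]
206 [0.4797 0.2261 0.0173]
[0.62422576 0.27046814 0.3068038 ]
```

The amber dish is home: top at 19 mm, flat. Blue bottle next: descend and grip.

Request:
hand_motion --steps '[-0.0025,0,0.02,0,1,0,0,0.03,0,1,0,0,0.03,0,1,0,0,0.02,0,1,0,0,0.015,0,1,0,0,0,0,0.7,0,0,0,0,0.5,0,0,0,0,0,0,0,0,0,0,0,0,0,0,0,0,0,0,0,0,0,0,0,0,0,0,0,0,0,0]'

```text
t: 12.43
eef_pos: [0.6327, 0.2935, -0.0132]
tcp_rot: [-3.141, 0.0, -0.004]
force: [-1.7, -0.3, 7.9]
finger_gap: 0.425
finger_force: 60.1
```

Request:
hand_motion --steps '[0,0,-0.01,0,0,0,0,-0.03,0,0,0,0,-0.03,0,0,-0.01,-0.004,0,0,0,-0.025,-0.009,0,0,0,-0.025,-0.01,0,0,0,-0.025,-0.01,0,0,0,-0.025,-0.01,0,0,0,-0.025,-0.01,0,0,0,-0.025,-0.009,0,0,0,-0.011,-0.004,0,0,0,0,0,0,0,0,0,0,0,0,0]'

```text
t: 13.52
eef_pos: [0.4615, 0.3597, 0.0557]
tcp_rot: [-3.141, -0.001, -0.002]
force: [0.4, 0.5, -0.2]
finger_gap: 0.426
finger_force: 60.1
```

Run:
```python
from m import *
p=snap("side"); save(p,"s6.png",(120,60,300,195),4)
```

```text
(no output)
```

View pics/s6.png

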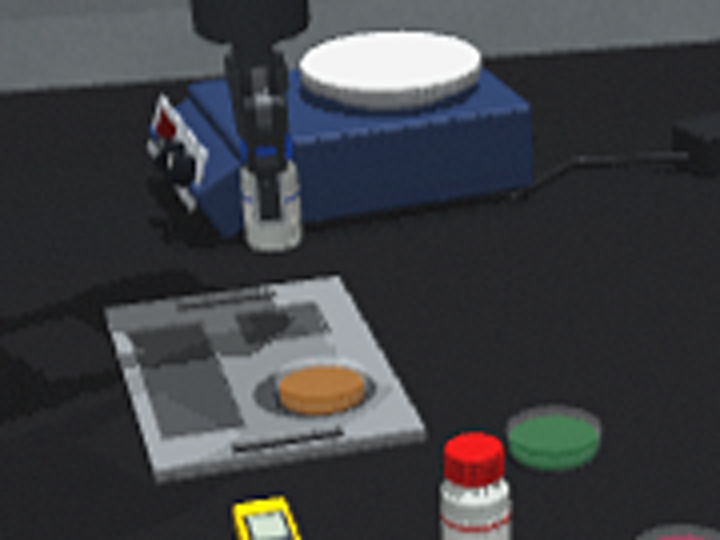

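The dish sits inside its round recess (crop 320,390) and the bottle hangs upright at (272,210). Lowering.

Request:
hand_motion --steps '[0,0,0.02,0,0,0,0,0.02,0,0,0,0,0.015,0,0,0,0,0.006,0,0,0,0,0.002,0,0,0,0,0,0,0,0,0,0,0,0]'

```text
t: 14.15
eef_pos: [0.4618, 0.3594, -0.0075]
tcp_rot: [-3.141, 0.001, -0.002]
force: [-0.6, -0.0, -0.3]
finger_gap: 0.429
finger_force: 60.1
```

Request:
hand_motion --steps '[0,0,0.001,0,0,0,0,0,0,0]'

```text
t: 14.32
eef_pos: [0.4614, 0.3595, -0.0086]
tcp_rot: [-3.141, 0.001, -0.002]
force: [-0.5, 0.3, -0.4]
finger_gap: 0.422
finger_force: 60.1
```

Request:
hand_motion --steps '[0,0,0.001,0,0,0,0,0,0,0]'

```text
t: 14.48
eef_pos: [0.4614, 0.3595, -0.0092]
tcp_rot: [-3.141, 0.0, -0.002]
force: [-1.7, -1.5, 11.3]
finger_gap: 0.424
finger_force: 61.2
```

Careful with the scale: turns go in shares of 4 rad. That gives: -0.12 rad / 4 = -0.03.

Request:
hand_motion --steps '[0,0,0,0,0.6,0,0,0,0,0.7,0,0,0,0,0.8,0,0,-0.01,0,0.8,0,0,-0.035,0,0.8,0,0,-0.035,0,0.8,0,0,-0.03,0,0.8,0,0,0,-0.03,0.8,0,0,0,-0.03,0.8,0,0,0,-0.03,0.8,0,0,0,-0.03,0.8,0,0,0,-0.03,0.8,0,0,0,-0.03,0.8,0,0,0,-0.03,0.8,0,0,0,-0.03,0.8,0,0,0,-0.03,0.8,0,0,0,-0.03,0.8,0,0,0,-0.03,0.8,0,0,0,-0.03,0.8]'

```text
t: 16.07
eef_pos: [0.4609, 0.3592, 0.1005]
tcp_rot: [2.356, 2.078, 0.0]
force: [0.4, 0.4, -0.2]
finger_gap: 0.796
finger_force: 0.0
```

Add to m.py:
```python
def go(X,Y,psi=None):
    s=manip.sense(); R=cv2.Rodrigues(np.array(s["tcp_rot"],float))[0]; ps=np.arctan2(R[1,0],R[0,0])
    d=R.T@np.array([X-s["eef_pos"][0],Y-s["eef_pos"][1],0])
    print("psi",round(ps,4),"turn",None if psi is None else round(ps-psi,4),"tool d",d.round(4),"z",round(s["eef_pos"][2],4))
```

```bash
python3 -c "
from m import *
go(.4377,.0195,1.668)"
```

```text
psi 1.4456 turn -0.2224 tool d [-3.40e-01  1.94e-02 -1.00e-04] z 0.1005
```

To row units: -0.111 rad / 4 = -0.0278.

Request:
hand_motion --steps '[-0.02,0.001,0,0,0.8,-0.032,0.002,0,0,0.8,-0.032,0.002,0,0,0.8,-0.032,0.002,0,0,0.8,-0.032,0.002,0,0,0.8,-0.032,0.002,0,0,0.8,-0.032,0.002,0,0,0.8,-0.032,0.002,0,0,0.8,-0.032,0.002,0,0,0.8,-0.032,0.001,0,0,0.8,-0.032,0.001,0,0,0.8,0,0,0,-0.0278,0.8,0,0,0,-0.0278,0.8,0,0,0,0,0.8]'

```text
t: 17.23
eef_pos: [0.4354, 0.0191, 0.1004]
tcp_rot: [2.113, 2.324, 0.001]
force: [-0.0, 0.9, -0.3]
finger_gap: 0.796
finger_force: 0.0
```

Run:
```python
from m import *
go(.4377,.0195,1.668)
p=snap("side");w=world(p)
m=big((w[...,2]>.07)&(w[...,2]<.1)&(np.hypot(w[...,0]-.4628,w[...,1]-.359)<.05)); print("blue",np.nanmean(w[m],0).round(4))
p=snap("top");w=world(p)
m=big((w[...,2]>.07)&(w[...,2]<.1)&(np.hypot(w[...,0]-.4628,w[...,1]-.359)<.05)); print("blue",np.nanmean(w[m],0).round(4))
```

```text
psi 1.6661 turn -0.0019 tool d [0.0002 0.0023 0.    ] z 0.1004
blue [0.4702 0.341  0.0701]
blue [0.4636 0.3592 0.0794]
```

The blue bottle is seated (top at 79–80 mm). Now the meter.

Request:
hand_motion --steps '[0,0.0023,0.02,0,0.8,0,0,0.03,0,0.8,0,0,0.03,0,0.8,0,0,0.02,0,0.8,0,0,0.015,0,0.8,0,0,0.0094,0,0.8,0,0,0,0,0.6,0,0,0,0,0.5,0,0,0,0,0,0,0,0,0,0,0,0,0,0,0,0,0,0,0,0,0,0,0,0,0,0,0,0,0,0]'

```text
t: 18.5
eef_pos: [0.4381, 0.02, -0.0237]
tcp_rot: [2.118, 2.318, 0.002]
force: [-0.5, 3.1, 9.7]
finger_gap: 0.353
finger_force: 60.5
```

Request:
hand_motion --steps '[0,0,-0.01,0,0,0,0,-0.03,0,0,0,0,-0.03,0,0,0,0,-0.03,0,0,0,0,-0.03,0,0,0,0,0,-0.0048,0,0,0,0,0,0]'

```text
t: 19.08
eef_pos: [0.4388, 0.0198, 0.1073]
tcp_rot: [2.093, 2.338, 0.004]
force: [-0.1, 0.2, -1.8]
finger_gap: 0.351
finger_force: 59.8
```

Run:
```python
from m import *
go(.3925,.2884,1.6874)
p=snap("side"); save(p,"s7.png",(100,100,300,250),3.5)
```

```text
psi 1.6813 turn -0.0061 tool d [ 0.272  -0.0164 -0.0003] z 0.1073
```

View pics/s7.png

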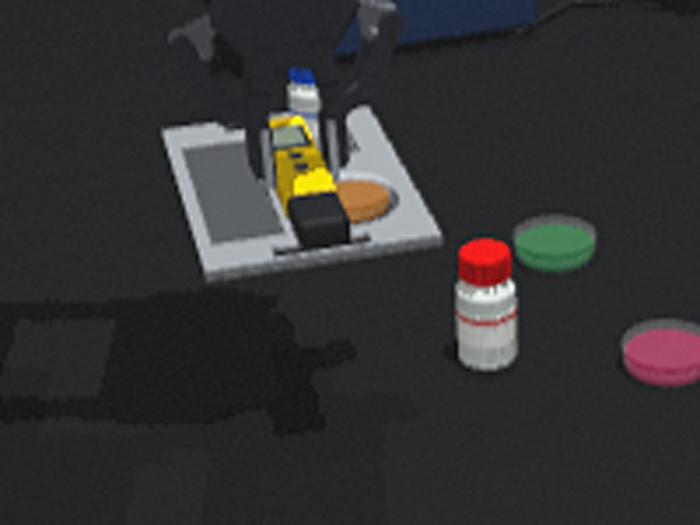

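The meter is held flat. Carrying it over the long recess.

To row units: -0.006 rad / 4 = -0.0015.

Request:
hand_motion --steps '[0.012,-0.001,0,-0.0015,0,0.03,-0.002,0,0,0,0.03,-0.002,0,0,0,0.03,-0.002,0,0,0,0.03,-0.002,0,0,0,0.03,-0.002,0,0,0,0.03,-0.002,0,0,0,0.03,-0.002,0,0,0,0.03,-0.001,0,0,0,0.02,-0.001,0,0,0,0,0,0,0,0,0,0,0,0,0]'

```text
t: 20.13
eef_pos: [0.3883, 0.2885, 0.1043]
tcp_rot: [-2.087, -2.348, 0.003]
force: [-0.7, -0.1, -1.6]
finger_gap: 0.352
finger_force: 59.8
```

Run:
```python
from m import *
go(.3925,.2884,1.6874)
p=snap("top"); w=world(p)
hsv=cv2.cvtColor(p["pixels"],cv2.COLOR_RGB2HSV);H,S,V=[hsv[...,i].astype(int) for i in range(3)]
save(p,"t7.png",(70,170,220,300),4.5)
```

```text
psi 1.6882 turn 0.0008 tool d [-0.0006  0.0041 -0.    ] z 0.1043
```

View pics/t7.png

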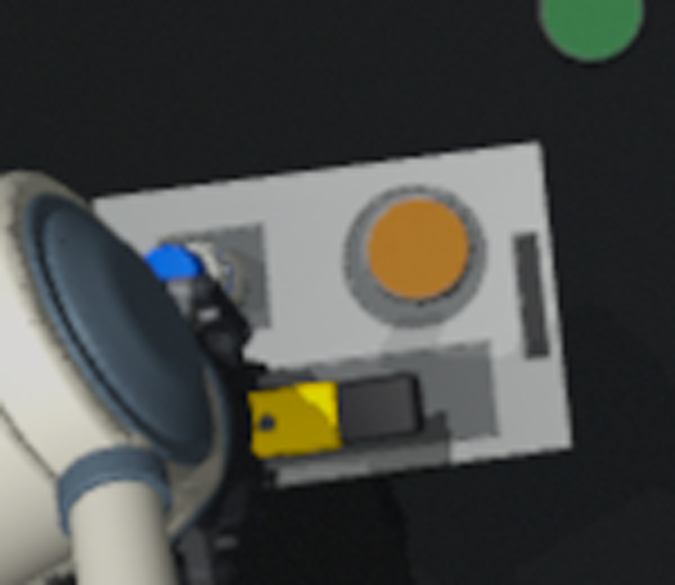

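The amber dish is in its recess and the meter lines up with the long recess. Lowering.

Request:
hand_motion --steps '[0,0.004,0.02,0,0,0,0,0.03,0,0,0,0,0.03,0,0,0,0,0.025,0,0,0,0,0.01,0,0,0,0,0.005,0,0,0,0,0.002,0,0,0,0,0,0,0,0,0,0,0,0]'

```text
t: 20.93
eef_pos: [0.394, 0.2888, -0.0156]
tcp_rot: [2.089, 2.346, 0.002]
force: [0.5, 0.3, -1.6]
finger_gap: 0.356
finger_force: 59.7
```

Request:
hand_motion --steps '[0,0,0.001,0,0,0,0,0,0,0]'

```text
t: 21.1
eef_pos: [0.3938, 0.2888, -0.0169]
tcp_rot: [2.089, 2.346, 0.002]
force: [0.2, 0.0, -1.3]
finger_gap: 0.356
finger_force: 59.7
```

Request:
hand_motion --steps '[0,0,0.001,0,0,0,0,0,0,0]'

```text
t: 21.27
eef_pos: [0.3934, 0.2887, -0.0184]
tcp_rot: [2.089, 2.346, 0.001]
force: [0.2, -0.2, -0.8]
finger_gap: 0.357
finger_force: 59.7
```

Request:
hand_motion --steps '[0,0,0.001,0,0,0,0,0,0,0]'

```text
t: 21.43
eef_pos: [0.3933, 0.2886, -0.0196]
tcp_rot: [2.089, 2.346, 0.0]
force: [-0.4, -0.5, -1.2]
finger_gap: 0.355
finger_force: 59.8
```

Request:
hand_motion --steps '[0,0,0.001,0,0,0,0,0,0,0]'

```text
t: 21.6
eef_pos: [0.3934, 0.2886, -0.0198]
tcp_rot: [2.089, 2.346, 0.001]
force: [-3.8, -2.6, 25.6]
finger_gap: 0.35
finger_force: 62.6
```

Contact at the expected height. Release, rise, and head for the pink dish at the same yaw.

Request:
hand_motion --steps '[0,0,0,0,0.5,0,0,0,0,0.6,0,0,0,0,0.6,0,0,-0.01,0,0.6,0,0,-0.035,0,0.6,0,0,-0.035,0,0.6,0,0,-0.035,0,0.8,-0.013,0.009,-0.015,0,1,-0.028,0.02,0,0,1,-0.028,0.02,0,0,1,-0.028,0.02,0,0,1,-0.028,0.02,0,0,1,-0.028,0.02,0,0,1,-0.028,0.02,0,0,1,-0.028,0.02,0,0,1,-0.028,0.02,0,0,1,-0.028,0.02,0,0,1,-0.028,0.02,0,0,1,-0.028,0.014,0,0,1,0,0,0,0,1]'

```text
t: 23.27
eef_pos: [0.6549, -0.0092, 0.11]
tcp_rot: [2.091, 2.341, 0.001]
force: [-1.4, -0.1, 0.9]
finger_gap: 1.002
finger_force: 0.0
```

Run:
```python
from m import *
go(.6557,-.0093)
p=snap("top");w=world(p)
hsv=cv2.cvtColor(p["pixels"],cv2.COLOR_RGB2HSV);H,S,V=[hsv[...,i].astype(int) for i in range(3)]
m=big((H>20)&(H<35)&(S>130)&(V>90)&(np.hypot(w[...,0]-.392,w[...,1]-.29)<.1))
print(m.sum(),np.nanmedian(w[m],0).round(4),np.nanpercentile(w[m][:,2],[5,95]).round(4))
uv=np.argwhere(m)[:,::-1]; q=w[m]; A=np.c_[q[:,:2],np.ones(len(q))]; print("tilt fit",np.linalg.lstsq(A,q[:,2],rcond=None)[0])
save(p,"t8.png",(70,170,220,300),4.5)
p=snap("side");w=world(p)
```

```text
psi 1.6836 turn None tool d [-0.0002  0.0007  0.    ] z 0.11Traceback (most recent call last):
  File "<stdin>", line 6, in <module>
AttributeError: 'NoneType' object has no attribute 'sum'
```

The arm hides the tray, so I'll check the meter later. Descend on the pink dish and grip.

Request:
hand_motion --steps '[0,0.0007,0.02,0,1,0,0,0.03,0,1,0,0,0.03,0,1,0,0,0.03,0,1,0,0,0.015,0,1,0,0,0.009,0,1,0,0,0.005,0,1,0,0,0,0,1,0,0,0,0,0.8,0,0,0,0,0.8,0,0,0,0,0,0,0,0,0,0,0,0,0,0,0,0,0,0,0,0,0,0,0,0,0,0,0,0,0,0]'

```text
t: 24.65
eef_pos: [0.6534, -0.0044, -0.0279]
tcp_rot: [2.088, 2.345, 0.002]
force: [-1.9, 2.0, 12.7]
finger_gap: 0.667
finger_force: 60.9
```

```bash
python3 -c "
from m import *
go(.4377,-.3505)"
```

```text
psi 1.6867 turn None tool d [-0.3189 -0.2543 -0.0004] z -0.0279
```

Request:
hand_motion --steps '[0,0,-0.01,0,0,0,0,-0.03,0,0,0,0,-0.03,0,0,0,0,-0.03,0,0,0,0,-0.02,0,0,-0.013,-0.01,0,0,0,-0.029,-0.023,0,0,0,-0.029,-0.023,0,0,0,-0.029,-0.023,0,0,0,-0.029,-0.023,0,0,0,-0.029,-0.023,0,0,0,-0.029,-0.023,0,0,0,-0.029,-0.023,0,0,0,-0.029,-0.023,0,0,0,-0.029,-0.023,0,0,0,-0.029,-0.023,0,0,0,-0.015,-0.014,0,0,0,0,0,0,0,0,0,0,0,0,0]'

```text
t: 26.23
eef_pos: [0.4361, -0.3506, 0.0907]
tcp_rot: [2.092, 2.344, 0.0]
force: [0.3, 0.0, 1.1]
finger_gap: 0.663
finger_force: 64.0
```

Run:
```python
from m import *
go(.4377,-.3505)
p=snap("side"); save(p,"s8.png",(110,180,350,384),2.8)
w=world(p);hsv=cv2.cvtColor(p["pixels"],cv2.COLOR_RGB2HSV);H,S,V=[hsv[...,i].astype(int) for i in range(3)]
m=big(((H>160)|(H<3))&(S>80)&(V>50)&(w[...,2]>.05)); print(m.sum(),np.nanmedian(w[m],0).round(4),w[m].min(0).round(3),w[m].max(0).round(3))
p=snap("top");w=world(p)
hsv=cv2.cvtColor(p["pixels"],cv2.COLOR_RGB2HSV);H,S,V=[hsv[...,i].astype(int) for i in range(3)]
m=big((H>20)&(H<35)&(S>130)&(V>90)&(np.hypot(w[...,0]-.392,w[...,1]-.29)<.1))
if m is not None:
    q=w[m]; print(m.sum(),np.nanmedian(q,0).round(4)); A=np.c_[q[:,:2],np.ones(len(q))]; print("tilt fit",np.linalg.lstsq(A,q[:,2],rcond=None)[0])
```

```text
psi 1.6842 turn None tool d [-0.0001  0.0016  0.    ] z 0.0907
814 [ 0.4357 -0.3705  0.1326] [ 0.41  -0.389  0.119] [ 0.462 -0.34   0.135]
492 [0.3912 0.2958 0.0217]
tilt fit [ 0.16852297  0.01251107 -0.04891236]
```

View pics/s8.png

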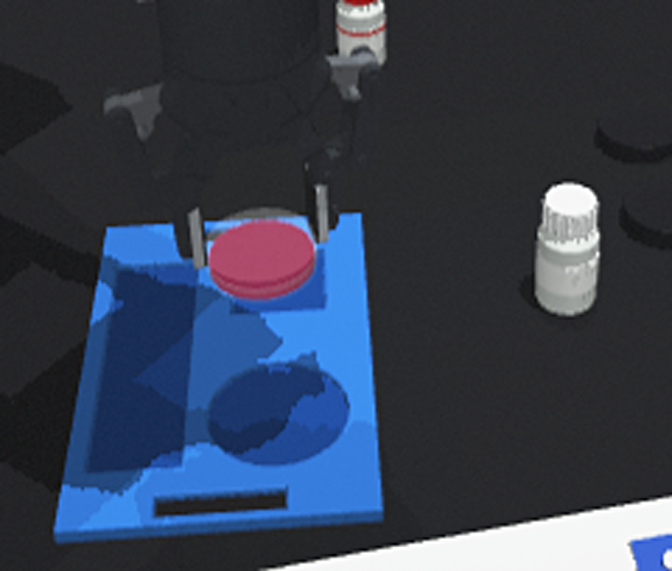

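The dish is level but sits about 8 mm towards −y of the grasp centre, so I'm shifting the target by that much. Lowering.

Request:
hand_motion --steps '[0.008,0.0015,0.02,0,0,0,0,0.03,0,0,0,0,0.03,0,0,0,0,0.02,0,0,0,0,0.008,0,0,0,0,0.003,0,0,0,0,0.001,0,0,0,0,0,0,0,0,0,0,0,0]'

```text
t: 27.08
eef_pos: [0.4384, -0.3419, -0.0204]
tcp_rot: [2.088, 2.345, -0.0]
force: [0.0, -0.7, -0.6]
finger_gap: 0.668
finger_force: 64.0
```

Request:
hand_motion --steps '[0,0,0.001,0,0,0,0,0,0,0]'

```text
t: 27.25
eef_pos: [0.438, -0.3418, -0.022]
tcp_rot: [2.088, 2.346, -0.0]
force: [-0.2, 0.9, -1.0]
finger_gap: 0.662
finger_force: 64.0
```

Request:
hand_motion --steps '[0,0,0.001,0,0,0,0,0,0,0]'

```text
t: 27.42
eef_pos: [0.4377, -0.3416, -0.0235]
tcp_rot: [2.089, 2.346, 0.0]
force: [0.3, 0.0, -0.1]
finger_gap: 0.665
finger_force: 64.0
```

Request:
hand_motion --steps '[0,0,0.001,0,0,0,0,0,0,0]'

```text
t: 27.58
eef_pos: [0.4378, -0.3417, -0.0239]
tcp_rot: [2.089, 2.346, -0.0]
force: [-2.6, 1.5, 14.4]
finger_gap: 0.665
finger_force: 65.7
```

Run:
```python
from m import *
p=snap("side"); w=world(p);hsv=cv2.cvtColor(p["pixels"],cv2.COLOR_RGB2HSV);H,S,V=[hsv[...,i].astype(int) for i in range(3)]
m=big(((H>160)|(H<3))&(S>80)&(V>50)&(w[...,1]<-.3)); print(m.sum(),np.nanmedian(w[m],0).round(4),w[m].min(0).round(3),w[m].max(0).round(3))
```

```text
798 [ 0.4376 -0.359   0.0181] [ 0.411 -0.38   0.004] [ 0.465 -0.327  0.021]
```

Request:
hand_motion --steps '[0,0,0,0,0.75,0,0,0,0,0.8,0,0,0,0,0.9,0,0,0,0,0.9,0,0,-0.005,0,0.9,0,0,-0.02,0,0.9,0,0,-0.03,0,0.9,0,0,-0.035,0,0.9,0,0,-0.034,0,0.9,0.003,0.015,0,0,0.9,0.006,0.03,0,0,0.9,0.006,0.03,0,0,0.9,0.006,0.03,0,0,0.9,0.006,0.03,0,0,0.9,0.006,0.03,0,0,0.9,0.006,0.03,0,0,0.9,0,0,0,0,0.9,0,0,0,0,0.9]'

```text
t: 29.13
eef_pos: [0.6278, -0.2793, 0.0992]
tcp_rot: [-2.087, -2.348, -0.0]
force: [-0.4, 0.3, -1.0]
finger_gap: 0.899
finger_force: 0.0
```

Run:
```python
from m import *
go(.627,-.2805)
p=snap("top");w=world(p)
hsv=cv2.cvtColor(p["pixels"],cv2.COLOR_RGB2HSV);H,S,V=[hsv[...,i].astype(int) for i in range(3)]
m=big(((H>160)|(H<3))&(S>80)&(V>50)&(w[...,1]<-.3)); print("pink",m.sum() if m is not None else 0, np.nanmedian(w[m],0).round(4) if m is not None else 0)
m=big((H>20)&(H<35)&(S>130)&(V>90)&(np.hypot(w[...,0]-.392,w[...,1]-.29)<.1))
if m is not None:
    m=cv2.erode(m.astype(np.uint8),np.ones((5,5)))>0; q=w[m]; print("meter",m.sum(),np.nanmedian(q,0).round(4)); A=np.c_[q[:,:2],np.ones(len(q))]; print(np.linalg.lstsq(A,q[:,2],rcond=None)[0])
```

```text
psi 1.6886 turn None tool d [-0.0011 -0.001  -0.    ] z 0.0992
pink 69 [ 0.6126 -0.5842  0.0979]
meter 104 [0.3899 0.2801 0.0224]
[0.02677178 0.00739804 0.00964221]
```

The meter is flat at 22 mm, so it's home. Grip the white bottle.

Request:
hand_motion --steps '[-0.001,-0.001,0.02,0,0.9,0,0,0.03,0,0.9,0,0,0.03,0,0.9,0,0,0.02,0,0.9,0,0,0.014,0,0.9,0,0,0,0,0.7,0,0,0,0,0.5,0,0,0,0,0,0,0,0,0,0,0,0,0,0,0,0,0,0,0,0,0,0,0,0,0,0,0,0,0,0]'

```text
t: 30.27
eef_pos: [0.6269, -0.2821, -0.0126]
tcp_rot: [2.087, 2.344, 0.001]
force: [-2.1, -1.2, 9.0]
finger_gap: 0.425
finger_force: 60.7
```

Request:
hand_motion --steps '[0,0,-0.01,0,0,0,0,-0.03,0,0,0,0,-0.03,0,0,0,0,-0.02,0,0,0,0,0,0,0,0,0,0,0,0]'

```text
t: 30.77
eef_pos: [0.6269, -0.2818, 0.0779]
tcp_rot: [2.087, 2.344, 0.001]
force: [1.0, 0.2, -1.5]
finger_gap: 0.432
finger_force: 60.2
```

Run:
```python
from m import *
go(.4505,-.2393)
p=snap("side");w=world(p);s=manip.sense()
m=big((w[...,2]>.07)&(w[...,2]<.165)&(p["pixels"].min(2)>130)&(np.hypot(w[...,0]-s["eef_pos"][0],w[...,1]-s["eef_pos"][1])<.05))
q=w[m]; print(m.sum(),np.nanmedian(q,0).round(4),np.nanpercentile(q,3,axis=0).round(3),np.nanpercentile(q,97,axis=0).round(3))
```

```text
psi 1.6868 turn None tool d [ 0.0626 -0.1703 -0.0006] z 0.0779
733 [ 0.6237 -0.297   0.1289] [ 0.611 -0.301  0.093] [ 0.641 -0.289  0.163]
```

Request:
hand_motion --steps '[0.004,-0.012,0,0,0,0.009,-0.025,0,0,0,0.009,-0.025,0,0,0,0.009,-0.025,0,0,0,0.009,-0.025,0,0,0,0.009,-0.025,0,0,0,0.009,-0.023,0,0,0,0.004,-0.01,0,0,0,0,0,0,0,0,0,0,0,0,0]'

```text
t: 31.65
eef_pos: [0.4496, -0.2393, 0.0751]
tcp_rot: [-2.089, -2.345, 0.0]
force: [1.2, -0.0, 0.5]
finger_gap: 0.424
finger_force: 60.3
```

Run:
```python
from m import *
go(.4505,-.2393)
p=snap("side"); save(p,"s9.png",(110,170,310,370),2.8)
```

```text
psi 1.6863 turn None tool d [-0.0001  0.0009 -0.    ] z 0.0751
```

View pics/s9.png

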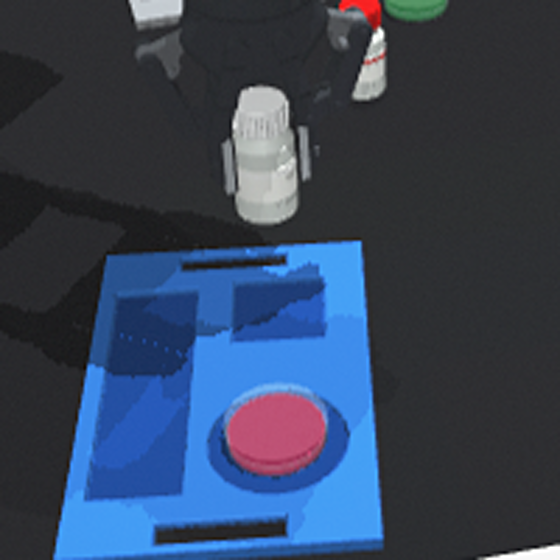

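The pink dish is well inside its recess (crop 275,430) and the bottle is upright. Lowering.

Request:
hand_motion --steps '[0,0.001,0.02,0,0,0,0,0.025,0,0,0,0,0.02,0,0,0,0,0.01,0,0,0,0,0.005,0,0,0,0,0.001,0,0,0,0,0,0,0,0,0,0,0,0]'

```text
t: 32.37
eef_pos: [0.4516, -0.2397, -0.0049]
tcp_rot: [2.088, 2.345, 0.0]
force: [0.7, 0.6, -0.4]
finger_gap: 0.426
finger_force: 60.2
```

Request:
hand_motion --steps '[0,0,0.001,0,0,0,0,0,0,0]'

```text
t: 32.53
eef_pos: [0.4513, -0.2396, -0.006]
tcp_rot: [2.088, 2.346, 0.0]
force: [0.0, 0.2, -0.9]
finger_gap: 0.427
finger_force: 60.2
```

Request:
hand_motion --steps '[0,0,0.001,0,0,0,0,0,0,0]'

```text
t: 32.7
eef_pos: [0.451, -0.2394, -0.0075]
tcp_rot: [2.089, 2.346, 0.0]
force: [-0.1, -0.2, -1.6]
finger_gap: 0.43
finger_force: 60.2
```

Request:
hand_motion --steps '[0,0,0.001,0,0,0,0,0,0,0]'

```text
t: 32.87
eef_pos: [0.451, -0.2393, -0.0086]
tcp_rot: [2.089, 2.346, 0.0]
force: [0.2, 0.6, -1.0]
finger_gap: 0.43
finger_force: 60.4
```

Request:
hand_motion --steps '[0,0,0.0005,0,0,0,0,0,0,0]'

```text
t: 33.03
eef_pos: [0.451, -0.2393, -0.0087]
tcp_rot: [2.089, 2.346, 0.0]
force: [-1.6, 1.5, 11.1]
finger_gap: 0.43
finger_force: 61.5
```

Request:
hand_motion --steps '[0,0,0,0,0.6,0,0,0,0,0.7,0,0,0,0,0.8,0,0,-0.01,0,0.8,0,0,-0.035,0,0.8,0,0,-0.035,0,0.8,0,0,-0.035,0,0.8,0,0,-0.035,0,0.8,0.015,0,0,0,0.8,0.03,0,0,0,0.8,0.03,0,0,0,0.8,0.03,0,0,0,0.8,0.03,0,0,0,0.8,0.03,0,0,0,0.8,0.03,0,0,0,0.8,0.025,0,0,0,0.8,0,0,0,0,0.8,0,0,0,0,0.8]'

```text
t: 34.53
eef_pos: [0.4252, -0.0198, 0.1414]
tcp_rot: [2.086, 2.349, 0.0]
force: [0.7, 0.1, -0.2]
finger_gap: 0.8
finger_force: 0.0
```

Run:
```python
from m import *
p=snap("top");w=world(p)
hsv=cv2.cvtColor(p["pixels"],cv2.COLOR_RGB2HSV);H,S,V=[hsv[...,i].astype(int) for i in range(3)]
def rep(n,m): print(n,None if m is None else (m.sum(),np.nanmedian(w[m],0).round(4)))
N=lambda x,y,r:np.hypot(w[...,0]-x,w[...,1]-y)<r
rep("pink",big(((H>160)|(H<3))&(S>80)&(V>50)&N(.4377,-.35,.06)))
rep("amber",big((H>8)&(H<25)&(S>120)&(V>70)&N(.476,.248,.06)))
rep("white",big((w[...,2]>.072)&(w[...,2]<.1)&N(.4505,-.239,.04)))
rep("blue",big((w[...,2]>.072)&(w[...,2]<.1)&N(.4628,.359,.04)))
rep("meter",big((H>20)&(H<35)&(S>130)&(V>90)&N(.392,.29,.1)))
rep("green",big((H>50)&(H<85)&(S>80)&(V>50)&N(.614,.149,.06)))
t=cv2.resize(p["pixels"][100:320,70:450],None,fx=1.35,fy=1.35)
q=snap("side")["pixels"][90:384,90:450]; q=cv2.resize(q,(t.shape[1],290))
cv2.imwrite("pics/final.png",np.vstack([t,q])[:,:,::-1])
```

```text
pink (np.int64(379), array([ 0.4371, -0.344 ,  0.0187]))
amber (np.int64(372), array([0.4793, 0.2428, 0.0191]))
white (np.int64(146), array([ 0.4504, -0.2362,  0.0795]))
blue (np.int64(160), array([0.4645, 0.3589, 0.0798]))
meter (np.int64(492), array([0.3912, 0.2961, 0.022 ]))
green (np.int64(372), array([0.6136, 0.1493, 0.015 ]))
```

View pics/final.png

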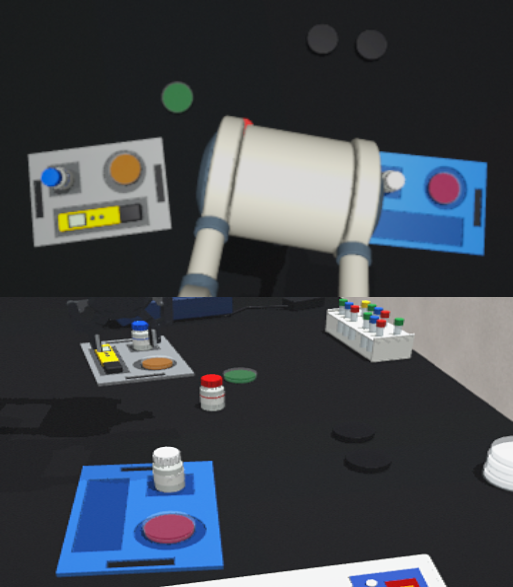

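The final picture shows all five items in their recesses: heights are 19, 19, 80, 80 and 22 mm, as they should be. The green dish and red bottle are where they started. Handing in.

```bash
python3 -c "
from cell import manip
print(manip.job_done())"
```

```text
the job is handed in; nothing more can be done
None
```

Both kits are made up and handed in at about 35 s: all five items sit fully home in their recesses by camera check, the green dish and red bottle weren't moved, and the only mishap was one empty first grasp at the amber dish, caused by the reported TCP height being about 40 mm off.

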